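Seat a blade cassette with its ejector levers

TASK

Fit the orange-handled blade cassette to the vegetable cutter: lift it from the drying rack, lower it upright into the cutter's bay until it stops and let go, then swing both red-tipped ejector levers inward to their stops so that they draw the cassette fully home. Let the levers do the seating, never press the cassette home by hand; push each lever gently, with no more than about 12 N, and do not knock the cutter or disturb anything else on the bench.

Things in the scene. Friction and masses are not known exactly. Their poses are not given: they have to be found in the camera images.
- cassette: Coarse blade cassette to fit: an upright plate 12 mm thick (x). Steel blade frame 116 mm wide (y), height 0 to 70 mm; above it an orange plastic handle 72 mm wide, 70 to 110 mm, also 12 mm thick; the frame's top makes a 22 mm shoulder at each side at height 70. 0.25 to 0.49 kg. Origin: centre of its bottom edge, z up. Same when turned 180 degrees about z; fits either way round.
- fine_cassette: Fine blade cassette, same shape and size but a finer grid and a green handle. It stands in the other slot of the rack and stays there.
- rack: Fixed white drying rack, 130 (x) by 150 (y) by 40 mm, origin at the centre of its underside. Two slots along its y at x = -38 and +38 mm, each 15 mm wide, 120 long and 32 deep, floor 8 mm above the bench. A cassette stands upright in each, in either order, its y along the slot; lift it straight up.
- cutter: Bench vegetable cutter, fixed to the bench. Origin: centre of its underside, z up, y along the cassette bay, with a lever at each end. Base 100 by 210 by 20 mm. Behind the bay (+x) a white ram housing 80 mm high reaches to x = 100 mm; in front (-x) a low steel chute, below 75 mm. Lever brackets (y about 61 to 87 mm either side) reach 114 mm high.
- bay_mouth (a point): Nominal centre of the bay's mouth, 85 mm above the cutter's origin. The bay is an upright slot 14 mm wide (cutter x) and 120 mm long (y) between two aluminium guide plates, tops at 85 mm with flared lips to 91 mm (mouth 21 mm wide). The guide insert is adjustable: the slot really sits up to 3 mm forward or back (cutter x) of this point, unmeasured, so feel for it.
- bay_home (a point): Where the middle of the cassette's bottom edge comes when fully home (slot offset apart), 30 mm above the cutter's origin. A cassette lowered in stops 6 mm short, bottom edge at 36 mm, on two stiff contact blocks, one under each end. Each takes about 16 N to push down the last 6 mm and does not spring back; one end may go down before the other. Only the levers may push them down.
- lever_l (a joint): Left lever (cutter's +y end), rad: 0 = fully out, 1.35 = fully in at a hard stop. Hinged about the cutter's x; arm 85 mm from pivot to bar, leaning outward from vertical by 1.10 minus the value, so 0.25 inward at the stop. Starts at 0 to 0.08, toe clear of the bay. From about 1.1 to the stop its 24 mm toe drives that end of the cassette down by its shoulder. Stays where it is left.
- lever_r (a joint): Right lever (cutter's -y end), mirror image of the left: 0 = fully out, 1.35 = fully in. Both: the bare swing takes 1.5 to 4 N at the bar, driving the cassette down 5 to 8 N, then the force climbs sharply at the stop. While the lever leans far out, let the push rise with the bar along its arc; a purely level push binds there.
- pivot_l (a point): Nominal pivot of the left lever, 74 mm from the cutter's origin along +y and 103.5 mm high. The bracket is adjustable: the real pivot sits up to 2.5 mm nearer or farther along y, unmeasured. At the arm's end is a red cross bar, 16 mm thick and 48 mm long along the cutter's x (fully out about 150 mm along y and 142 mm high, fully in 53 and 186 mm); push it from outside with closed fingers.
- pivot_r (a point): Nominal pivot of the right lever, mirror image, along -y; its bracket has its own offset of up to 2.5 mm.
- oil_bottle: Oil bottle, 80 mm wide, 240 mm tall; bystander. Origin under its centre.
- spray_can: Yellow spray can, 60 mm wide, 200 mm tall; bystander. Origin under its centre.
- bowl: White bowl, 170 mm wide, 70 mm tall; bystander. Origin under its centre.
- steel_cup: Small steel cup, 60 mm wide, 60 mm tall; bystander. Origin under its centre.
- spice_jar: Spice jar with red cap, 60 mm wide, 90 mm tall; bystander. Origin under its centre.
- spatula: Spatula with blue handle lying on the bench; bystander. Origin under its middle.

How it is judged:
By the outcome, as a careful person would: the job done as asked, in the order asked, and still so for the second after the job is handed in, with the robot touching nothing.
It also fails if it takes over 72 s, if anything falls off the work surface, if the arm or the gripper's body presses on something with over 40 N, if the wrist force passes 120 N, or if a joint passes its speed limit or range.

ROBOT

A 7-joint arm with a two-finger parallel gripper is mounted at the origin on the work surface. World frame = base frame: x ahead of the robot, y to its left, z up, the work surface at z = 0. Lengths are in m, angles in rad, forces in N, time in s.
With the tool pointing down it reaches from about 0.425 to 0.8 m from the base axis. Payload 8.3 kg.
Tool frame: the origin (TCP) lies at the very end of the fingers, on their centre line; the grasp point (between the pads) lies arm.tcp_to_grasp behind it (arm.tcp_to_grasp is the distance from the TCP to the grasp point, in m); z points along the fingers, y is the line along which they close (so a half turn about z gives the same grasp; the last joint's range is limited). The gripper opens to 85 mm and grips with 20 to 120 N. Pads are 22 mm wide; open, the fingers measure 114 mm over their backs; the gripper's body (76 mm by 85 mm) begins 54 mm behind the grasp point. The pads swing forward as they close: fully open they stand 13 mm farther back than shut.
Start: joints at [1.161, 0.383, 0.016, 1.37, -0.006, 1.388, -0.046], TCP at [0.212, -0.588, 0.231] pointing down, gripper open.
Joint ranges: [-2.95, 2.95], [-0.25, 2.06], [-1.52, 1.56], [0.18, 2.33], [-1.44, 4.58], [0.02, 2.06], [-3.01, 3.01]. Speed limits (rad/s): [2.39, 2.39, 3.01, 3.01, 3.14, 3.14, 3.14].

INTERFACE

Orientations are given as [roll, pitch, yaw] about the fixed x, y, z axes, in that order (R = Rz(yaw) Ry(pitch) Rx(roll)).
In Python, from station import arm gives the robot as it stands.
- The arm moves only by the shell command python3 -m crank 'ROWS' [FORCE]. ROWS is JSON, a list of rows, each a list of 3 entries, a list of its own where there are three numbers: the finger opening in m, from 0 to 0.0854, then the shift along the tool's x, y, z in m, then the turn about the tool's z in degrees. A call has exactly 8 rows; each row is the pose to reach, as a shift and turn from the pose commanded when the call began, along the tool's axes at that moment; what a row does not reach only later rows make up. A row lasts 1/10 s, in which the tool goes at most 50 mm and 8.59 degrees, less where a joint would pass 70% of its speed; a pose out of reach is approached as far as the arm can. A call with a gripper value outside its range is refused whole. The fingers move at their own pace and stop on an object; FORCE is the grip in N (left out, the last holds). Time passes only in rows, so rows that repeat a pose let the fingers close, or fill a call up. It gives the time, the measured TCP pose, the force, the opening and the grip force at its end, in the units of the state.
- arm.get_obs(): the state, without advancing time (a new reading comes with each control period).
- arm.read_camera(name): name is "side" or "top" or "wrist"; returns the picture (420x560x3 uint8, red, green, blue); there is no depth.
- arm.camera_params(name): a dict with "fx", "fy", "cx", "cy" (pixels), "dist_coeffs" ([k1, k2, p1, p2, k3] as OpenCV has them; the pictures are not rectified), "R" (3x3) and "t" (3): a world point X has camera coordinates R X + t; the wrist camera has in their place "mount" (4x4, takes a point from camera to tool coordinates, whose origin is the TCP and whose axes are the flange's). Camera axes: x right, y down, z forward; pixel columns grow to the right and rows downward; lengths in m; the calibration is good to about 2 mm. A picture is of the moment at which its call begins: read the wrist's pose just before it. camera_params takes no time and is no camera call.
- arm.job_done(): hands the job in; it is judged then, once.
The state is a dict: "t": time; "joint_pos": joint angles; "dq": joint speeds; "effort": joint torques, N m; "tool_pos": TCP position; "tcp_rot": TCP orientation; "contact_force": force on the tool from outside, world axes, zero at the start; "wrist_torque": the same for the moment, N m; "opening": opening from 0.0 (shut) to 1.0 (fully open); "grasp_force": force on a finger pad.
Only numpy, scipy, OpenCV 4.12 (cv2) and the standard library are available. Lean on these libraries where they do the work, as an engineer would, in place of code of your own. Each camera call takes 0.05 s, during which the arm holds its last target. There are 200 camera calls.

## Working session

There is one attempt and no reset: what is moved stays moved. The work goes in short steps, Python scripts to look and compute and a shell command to move; the robot and the scene stay as the last step left them, time stands still between calls to the robot, and variables do not carry over. Pictures are saved under pics/ and viewed, at most 10 in all, crops included, and the job is handed in when it is done.

```bash
mkdir -p pics; ls; python3 - <<'E'
from station import arm
import cv2,numpy as np
o=arm.get_obs(); print({k:np.round(v,3).tolist() for k,v in o.items()}, arm.tcp_to_grasp)
for n in("top","side"):
    p=arm.camera_params(n); print(n,{k:np.round(v,4).tolist() for k,v in p.items()})
    cv2.imwrite(f"pics/{n}0.png",arm.read_camera(n)[:,:,::-1])
print(arm.camera_params("wrist"))
E
```

```text
pics
{'t': 0.0, 'joint_pos': [1.161, 0.384, 0.016, 1.371, -0.006, 1.388, -0.046], 'dq': [0.001, 0.001, -0.0, 0.003, 0.001, 0.0, 0.001], 'effort': [-0.0, -62.76, 0.844, -37.183, 0.016, 0.014, -0.0], 'tool_pos': [0.212, -0.587, 0.23], 'tcp_rot': [-3.14, 0.0, 0.347], 'contact_force': [-1.064, 0.208, -0.272], 'wrist_torque': [-0.044, -0.019, 0.012], 'grasp_force': 0.0, 'opening': 0.999} 0.0187
top {'fx': 386.7001, 'fy': 386.7001, 'cx': 279.0925, 'cy': 210.0616, 'dist_coeffs': [0.003, 0.0, 0.0, 0.0, 0.0], 'R': [[0.0034, -0.9998, -0.0171], [-0.9812, -0.0001, -0.1929], [0.1929, 0.0174, -0.9811]], 't': [0.0217, 0.5658, 1.2674]}
side {'fx': 431.5579, 'fy': 431.5579, 'cx': 280.1733, 'cy': 217.3526, 'dist_coeffs': [-0.0007, 0.0, 0.0, 0.0, 0.0], 'R': [[-0.69, -0.7238, 0.0079], [-0.4791, 0.4486, -0.7544], [0.5425, -0.5243, -0.6563]], 't': [0.4197, 0.3426, 0.94]}
{'fx': 350.0294310260325, 'fy': 350.0294310260325, 'cx': 282.90861312498424, 'cy': 211.58092567965275, 'dist_coeffs': array([0.01783223, 0.        , 0.        , 0.        , 0.        ]), 'mount': array([[-4.13014350e-04, -9.58150670e-01, -2.86264081e-01,
         7.24306657e-02],
       [ 9.99999914e-01, -3.84836576e-04, -1.54692447e-04,
         1.88533498e-04],
       [ 3.80537835e-05, -2.86264120e-01,  9.58150746e-01,
        -1.43181396e-01],
       [ 0.00000000e+00,  0.00000000e+00,  0.00000000e+00,
         1.00000000e+00]])}
```

View pics/top0.png

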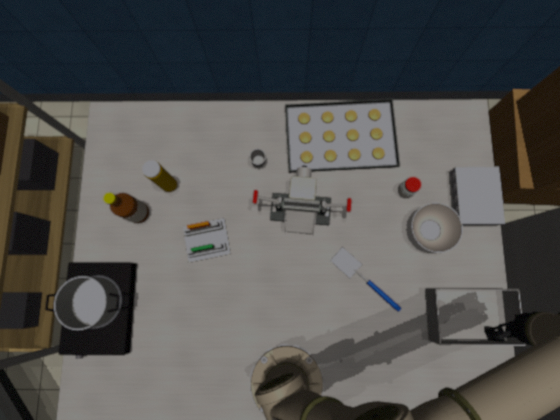

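View pics/side0.png

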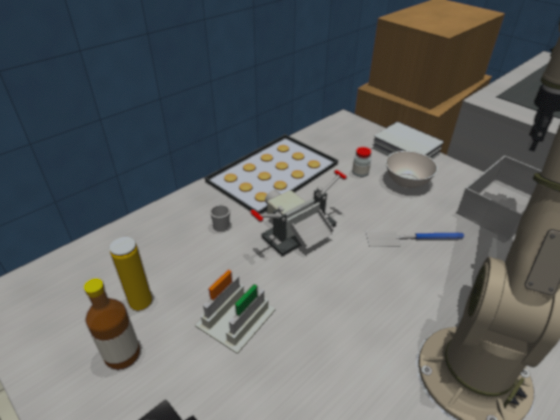

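The top view shows the rack at about (207,240), with the orange handle at (200,225) and the green one at (205,248). The cutter is at about (300,208), its red bars at (255,197) and (349,205), and its ram housing points away from the robot. In the side view the orange handle is at (220,285), and the bars are at (257,215) and (340,174).

```bash
cat > h.py <<'E'
from station import arm
import cv2,numpy as np
from scipy.spatial.transform import Rotation as Rot
def cam(n):
    p=arm.camera_params(n); K=np.array([[p['fx'],0,p['cx']],[0,p['fy'],p['cy']],[0,0,1]])
    if n=="wrist":
        o=arm.get_obs(); T=np.eye(4); T[:3,:3]=Rot.from_euler('xyz',o['tcp_rot']).as_matrix(); T[:3,3]=o['tool_pos']
        C=np.linalg.inv(T@np.array(p['mount'])); return K,np.array(p['dist_coeffs']),C[:3,:3],C[:3,3]
    return K,np.array(p['dist_coeffs']),np.array(p['R']),np.array(p['t'])
def ray(c,uv):
    K,d,R,t=c; q=cv2.undistortPoints(np.array([[uv]],float),K,d)[0,0]
    v=R.T@np.array([q[0],q[1],1]); return -R.T@t, v/np.linalg.norm(v)
def onz(c,uv,z):
    o,v=ray(c,uv); return o+v*(z-o[2])/v[2]
def proj(c,X):
    K,d,R,t=c; return cv2.projectPoints(np.array(X,float).reshape(-1,1,3),cv2.Rodrigues(R)[0],t,K,d)[0][:,0]
def tri(rays):
    A=sum(np.eye(3)-np.outer(v,v) for o,v in rays); b=sum((np.eye(3)-np.outer(v,v))@o for o,v in rays)
    return np.linalg.solve(A,b)
def blobs(im,h0,h1,s=130,v=60,amin=8):
    m=cv2.inRange(cv2.cvtColor(im,cv2.COLOR_RGB2HSV),(h0,s,v),(h1,255,255))
    n,l,st,ce=cv2.connectedComponentsWithStats(m)
    return [(np.round(ce[i],1).tolist(),st[i].tolist()) for i in range(1,n) if st[i,4]>=amin]
E
python3 - <<'E'
from h import *
for n in("top","side"):
    im=cv2.cvtColor(cv2.imread(f"pics/{n}0.png"),cv2.COLOR_BGR2RGB)
    for nm,a,b in(("red",0,5),("red2",174,180),("orange",6,16),("green",45,85)): print(n,nm,blobs(im,a,b))
E
```

```text
top red [([412.6, 184.2], [405, 177, 16, 15, 186]), ([254.9, 196.1], [253, 190, 5, 13, 48]), ([348.5, 204.5], [347, 198, 4, 14, 48])]
top red2 []
top orange [([525.5, 92.9], [523, 91, 6, 5, 8]), ([516.4, 100.8], [513, 98, 8, 7, 11]), ([515.6, 109.5], [514, 105, 5, 10, 19]), ([518.2, 116.8], [518, 114, 2, 7, 8]), ([515.3, 122.0], [515, 119, 2, 7, 9]), ([515.8, 130.2], [515, 128, 2, 6, 8]), ([523.7, 148.2], [521, 147, 6, 3, 11]), ([526.0, 174.2], [525, 173, 4, 4, 8]), ([520.6, 182.5], [519, 181, 5, 5, 11]), ([532.0, 185.5], [530, 183, 4, 6, 10]), ([123.3, 205.1], [111, 194, 22, 22, 295]), ([199.3, 226.2], [188, 222, 22, 7, 38])]
top green [([201.8, 247.6], [192, 245, 21, 6, 60])]
side red [([363.2, 151.7], [357, 147, 14, 11, 122]), ([340.2, 174.1], [335, 170, 11, 9, 40]), ([256.4, 214.5], [251, 209, 12, 12, 72])]
side red2 []
side orange [([220.1, 284.4], [209, 270, 22, 29, 311]), ([105.2, 317.3], [87, 294, 39, 45, 1247]), ([116.5, 365.3], [108, 362, 17, 7, 56])]
side green [([245.1, 296.7], [236, 285, 20, 27, 144])]
```

```bash
python3 - <<'E'
from h import *
t,s=cam("top"),cam("side")
L=tri([ray(t,(254.9,196.1)),ray(s,(256.4,214.5))]);R=tri([ray(t,(348.5,204.5)),ray(s,(340.2,174.1))])
print(L,R,(L+R)/2, np.linalg.norm(L-R), "yaw",np.degrees(np.arctan2(-(L-R)[0],(L-R)[1])))
print("orange",onz(t,(199.5,225),.118),"green",onz(t,(202.5,247.6),.118))
print(onz(t,(188.5,227.5),.118),onz(t,(210,222.5),.118))
E
```

```text
[0.59410832 0.09923542 0.1454208 ] [ 0.56651104 -0.20027983  0.14254574] [ 0.58030968 -0.05052221  0.14398327] 0.3007977056766328 yaw -5.264357610869601
orange [0.50404298 0.27947726 0.118     ] green [0.43079928 0.2666531  0.118     ]
[0.49582758 0.3148755  0.118     ] [0.51227095 0.24564755 0.118     ]
```

```bash
cat >> h.py <<'E'
def go(xyz,yaw=None):
    "print shift in tool axes and turn to reach TCP xyz, yaw (deg)"
    o=arm.get_obs(); R=Rot.from_euler('xyz',o['tcp_rot']).as_matrix()
    y0=np.degrees(o['tcp_rot'][2]); d=R.T@(np.array(xyz)-o['tool_pos'])
    print("t %.2f"%o['t'],"shift",np.round(d,4),"turn",None if yaw is None else round((y0-yaw+180)%360-180,2),"F",np.round(o['contact_force'],1))
E
python3 -m crank '[[0.05,[0.03,-0.02,0],-8],[0.05,[0.07,-0.05,-0.02],-16],[0.05,[0.11,-0.08,-0.04],-24],[0.05,[0.15,-0.11,-0.06],-32],[0.05,[0.19,-0.14,-0.07],-40],[0.05,[0.23,-0.165,-0.07],-48],[0.05,[0.265,-0.19,-0.07],-56],[0.05,[0.30,-0.215,-0.07],-64.5]]' 60
python3 -c "
from h import *; go([.58,-.08,.30],84.7)"
```

```text
t: 0.9
tool_pos: [0.4226, -0.2811, 0.3014]
tcp_rot: [3.141, -0.0, 1.479]
contact_force: [1.0, -0.6, 0.7]
opening: 0.584
grasp_force: 0.0
t 0.90 shift [0.2147 0.1384 0.0014] turn 0.06 F [ 1.  -0.6  0.7]
```

```bash
python3 -m crank '[[0.05,[0.04,0.025,0],0],[0.05,[0.08,0.05,0],0],[0.05,[0.12,0.075,0],0],[0.05,[0.16,0.1,0],0],[0.05,[0.2,0.125,0],0],[0.05,[0.22,0.135,0],0],[0.05,[0.22,0.135,0],0],[0.05,[0.22,0.135,0],0]]'
python3 - <<'E'
from h import *
import json
o=arm.get_obs(); im=arm.read_camera("wrist"); cv2.imwrite("pics/wcut.png",im[:,:,::-1])
np.save("wcut.npy",np.r_[o['tool_pos'],o['tcp_rot']])
c=cam("wrist"); print(o['tool_pos'],o['tcp_rot'],blobs(im,0,5,amin=50))
go([.504,.25,.28],101)
E
```

```text
t: 1.7
tool_pos: [0.5773, -0.0779, 0.3007]
tcp_rot: [-3.14, 0.0, 1.474]
contact_force: [-0.4, -0.3, 0.2]
opening: 0.583
grasp_force: 0.0
[ 0.5772751  -0.07785039  0.30068936] [-3.14040533e+00  7.11341831e-05  1.47350584e+00] [([284.2, 314.5], [261, 307, 47, 15, 619])]
t 1.75 shift [ 0.3202 -0.1052  0.0208] turn -16.69 F [-0.4 -1.4 -0.1]
```

View pics/wcut.png

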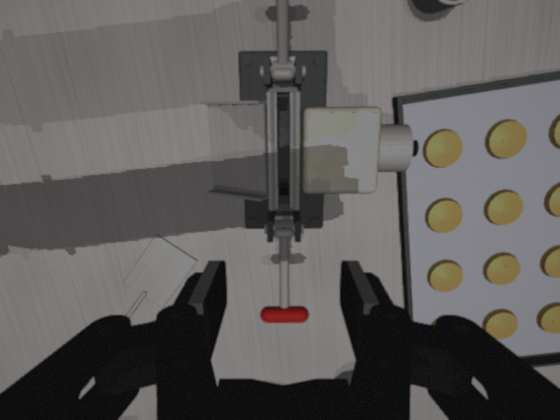

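The wrist view shows the cutter with its bay slot at column ~284, rows 92–208. The right bar is at (284,314), and the left bar is cut off at the top. I'll enlarge the crop to measure it.

```bash
python3 - <<'E'
import cv2,numpy as np
im=cv2.imread("pics/wcut.png")[40:240,225:345]
im=np.clip(im.astype(float)*1.8,0,255).astype('uint8')
im=cv2.resize(im,None,fx=3,fy=3,interpolation=cv2.INTER_CUBIC); cv2.imwrite("pics/wcutz.png",im)
E
```

```text
(no output)
```

View pics/wcutz.png

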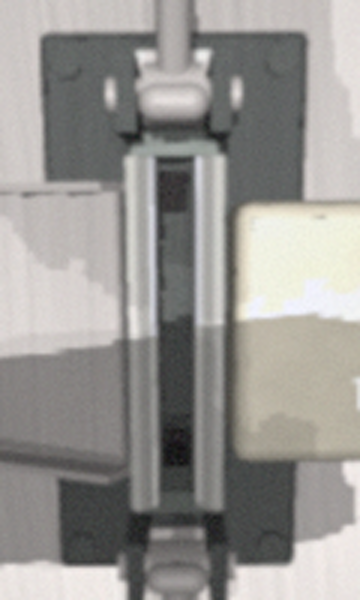

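```bash
python3 -m crank '[[0.05,[0.04,-0.013,0],-2],[0.05,[0.08,-0.026,0],-4],[0.05,[0.12,-0.039,0],-6],[0.05,[0.16,-0.052,0],-8],[0.05,[0.2,-0.065,0],-10],[0.05,[0.24,-0.078,0.01],-12],[0.05,[0.28,-0.091,0.02],-14],[0.05,[0.32,-0.105,0.02],-16.7]]'
python3 - <<'E'
from h import *
o=arm.get_obs(); im=arm.read_camera("wrist"); cv2.imwrite("pics/wrack.png",im[:,:,::-1])
np.save("wrack.npy",np.r_[o['tool_pos'],o['tcp_rot']])
print(blobs(im,5,18,amin=50),blobs(im,40,85,amin=50))
E
```

```text
t: 2.55
tool_pos: [0.5041, 0.2496, 0.2802]
tcp_rot: [-3.14, 0.002, 1.762]
contact_force: [1.6, -0.3, -0.1]
opening: 0.585
grasp_force: 0.0
[([294.3, 143.9], [288, 105, 14, 80, 1003])] [([207.1, 145.1], [199, 107, 17, 78, 866])]
```

View pics/wrack.png

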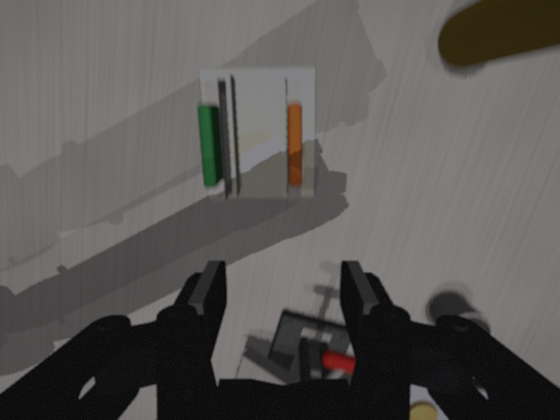

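The rack view shows the orange handle at u 288–302, v 103–187, nearly overhead, and the green one at u 207. In the cutter zoom, the guide plates run from (177,150) to (178.5,512) in zoom pixels, and the base corners are (42,35), (305,33), (62,562) and (292,562).

```bash
cat >> h.py <<'E'
def camat(f):
    q=np.load(f); p=arm.camera_params("wrist"); T=np.eye(4); T[:3,:3]=Rot.from_euler('xyz',q[3:]).as_matrix(); T[:3,3]=q[:3]
    C=np.linalg.inv(T@np.array(p['mount'])); K=np.array([[p['fx'],0,p['cx']],[0,p['fy'],p['cy']],[0,0,1]])
    return K,np.array(p['dist_coeffs']),C[:3,:3],C[:3,3]
E
python3 - <<'E'
from h import *
c=camat("wrack.npy"); im=cv2.cvtColor(cv2.imread("pics/wrack.png"),cv2.COLOR_BGR2HSV)
m=cv2.inRange(im,(5,130,60),(18,255,255)); m[:, :270]=0; m[200:]=0; m[:,320:]=0
pts=np.argwhere(m)[:,::-1]; W=np.array([onz(c,p,.118) for p in pts])[:,:2]
r=cv2.minAreaRect((W*1000).astype(np.float32)); print("handle",r, cv2.boxPoints(r).round(1).tolist())
mu=W.mean(0); w,v=np.linalg.eigh(np.cov((W-mu).T)); a=v[:,1]*np.sign(v[1,1]); print(mu,"yaw",np.degrees(np.arctan2(-a[0],a[1])))
c=camat("wcut.npy"); f=lambda X,Y,z:onz(c,(225+X/3-.33,40+Y/3-.33),z)
A,B=f(177,150,.091),f(178.5,512,.091); d=A-B
print("lips",A,B,(A+B)/2,np.linalg.norm(d),"yaw",np.degrees(np.arctan2(-d[0],d[1])))
q=[f(42,35,.02),f(305,33,.02),f(62,562,.02),f(292,562,.02)]
print("base",np.round(q,4).tolist(),np.mean(q,0)); d=q[0]+q[1]-q[2]-q[3]; print("yaw",np.degrees(np.arctan2(-d[0],d[1])))
A,B=f(176.5,160,.085),f(179,490,.085);d=A-B;print("slot",A,B,"yaw",np.degrees(np.arctan2(-d[0],d[1])))
print("bar_r",onz(c,(284.2,314.5),.148))
E
```

```text
handle ((505.7711181640625, 290.8752746582031), (11.27312183380127, 67.12068939208984), 11.158585548400879) [[493.70001220703125, 322.70001220703125], [506.70001220703125, 256.8999938964844], [517.7999877929688, 259.0], [504.79998779296875, 324.8999938964844]]
[0.5052992  0.29208472] yaw 12.008855840251343
lips [0.58596419 0.0098838  0.091     ] [ 0.57488983 -0.10927205  0.091     ] [ 0.58042701 -0.04969413  0.091     ] 0.11966937041742762 yaw -5.309821772240803
base [[0.5406, 0.0576, 0.02], [0.6373, 0.0487, 0.02], [0.5214, -0.1475, 0.02], [0.6191, -0.157, 0.02]] [ 0.57962376 -0.04955906  0.02      ]
yaw -5.199070739054667
slot [0.58554272 0.00712976 0.085     ] [ 0.57569619 -0.10296979  0.085     ] yaw -5.110535188595195
bar_r [ 0.56625365 -0.1969133   0.148     ]
```

```bash
cat > rk.py <<'E'
from h import *
import sys
o=arm.get_obs(); im=arm.read_camera("wrist"); cv2.imwrite(sys.argv[1],im[:,:,::-1])
o2=arm.get_obs(); print(o['tool_pos'],o2['tool_pos'],np.abs(o['dq']).max())
q=np.r_[o['tool_pos'],o['tcp_rot']]; np.save("tmp.npy",q); c=camat("tmp.npy")
m=cv2.inRange(cv2.cvtColor(im,cv2.COLOR_RGB2HSV),(5,120,40),(18,255,255)); 
n,l,st,ce=cv2.connectedComponentsWithStats(m); i=1+np.argmax(st[1:,4]*(np.abs(ce[1:,0]-290)<60)); print(st[i],ce[i])
W=np.array([onz(c,p,.118) for p in np.argwhere(l==i)[:,::-1]])[:,:2]
mu=W.mean(0); r=cv2.minAreaRect((W*1000).astype(np.float32)); print("rect",np.round(r[0],1),np.round(r[1],1),r[2])
w,v=np.linalg.eigh(np.cov((W-mu).T)); a=v[:,1]*np.sign(v[1,1]); print(mu,"yaw",np.degrees(np.arctan2(-a[0],a[1])))
E
python3 rk.py pics/wrack2.png
```

```text
[0.500253   0.25808417 0.2810068 ] [0.50133185 0.25574235 0.2814619 ] 0.07710353986744181
[ 291  118   14   81 1053] [297.10446344 157.67996201]
rect [506.2 289.2] [11.3 69.7] 12.046902656555176
[0.5057066  0.29011469] yaw 12.026824091480128
```

```bash
python3 -m crank '[[0.05,[0.01,0,0.02],-0.5],[0.05,[0.02,-0.001,0.04],-1],[0.05,[0.025,-0.001,0.05],-1],[0.05,[0.025,-0.001,0.055],-1],[0.05,[0.025,-0.001,0.06],-1],[0.05,[0.025,-0.001,0.06],-1],[0.05,[0.025,-0.001,0.06],-1],[0.05,[0.025,-0.001,0.06],-1]]'; python3 rk.py pics/wrack3.png;  python3 rk.py pics/wrack4.png
```

```text
t: 3.45
tool_pos: [0.499, 0.2751, 0.222]
tcp_rot: [3.14, -0.0, 1.781]
contact_force: [0.4, -0.7, 0.9]
opening: 0.586
grasp_force: 0.0
[0.49897446 0.27508689 0.22204348] [0.4988706  0.27514059 0.22194304] 0.004259804034740436
[ 289  141   18   99 1543] [297.01685029 189.86584576]
rect [505.8 290.4] [11.6 72.8] 11.549981117248535
[0.50557053 0.29152024] yaw 11.689742100525121
[0.4988706  0.27514059 0.22194304] [0.49879375 0.27521766 0.22184187] 0.003588113790122164
[ 289  142   18   98 1542] [297.09792477 190.05642023]
rect [505.8 290.2] [11.8 72.1] 11.58436107635498
[0.50552629 0.29146793] yaw 11.729852640974949
```

```bash
python3 -c "
from h import *; go([.5057,.2903,.080],101.65)"
```

```text
t 3.55 shift [0.0133 0.0098 0.1419] turn 0.41 F [-0.  -0.6  0.5]
```

```bash
python3 -m crank '[[0.05,[0.007,0.005,0.02],0.4],[0.05,[0.0133,0.0098,0.045],0.4],[0.05,[0.0133,0.0098,0.07],0.4],[0.05,[0.0133,0.0098,0.095],0.4],[0.05,[0.0133,0.0098,0.12],0.4],[0.05,[0.0133,0.0098,0.132],0.4],[0.05,[0.0133,0.0098,0.14],0.4],[0.05,[0.0133,0.0098,0.14],0.4]]'
python3 -m crank '[[0.04,[0,0,0],0],[0.03,[0,0,0],0],[0.02,[0,0,0],0],[0,[0,0,0],0],[0,[0,0,0],0],[0,[0,0,0],0],[0,[0,0,0],0],[0,[0,0,0],0]]' 60
```

```text
t: 4.35
tool_pos: [0.5052, 0.2902, 0.081]
tcp_rot: [-3.141, 0.0, 1.775]
contact_force: [-0.3, 0.3, 0.8]
opening: 0.586
grasp_force: 0.0
t: 5.15
tool_pos: [0.506, 0.2906, 0.0822]
tcp_rot: [3.14, -0.0, 1.774]
contact_force: [0.4, -1.2, 5.4]
opening: 0.132
grasp_force: 59.7
```

```bash
python3 -m crank '[[0,[0,0,-0.01],0],[0,[0,0,-0.03],0],[0,[0,0,-0.06],0],[0,[0,0,-0.09],0],[0,[0,0,-0.12],0],[0,[0,0,-0.15],0],[0,[0,0,-0.175],0],[0,[0,0,-0.185],0]]'
python3 -c "
from h import *; go([.5805,-.0497,.265],84.8)"
```

```text
t: 5.95
tool_pos: [0.5053, 0.2907, 0.2688]
tcp_rot: [3.14, -0.001, 1.775]
contact_force: [0.9, 0.6, -4.6]
opening: 0.132
grasp_force: 60.0
t 5.95 shift [-0.3486  0.0046  0.0035] turn 16.89 F [ 0.9  0.6 -4.6]
```

```bash
python3 -m crank '[[0,[-0.02,0,0],1],[0,[-0.055,0.001,0],3],[0,[-0.095,0.001,0],5],[0,[-0.135,0.002,0],7],[0,[-0.175,0.002,0],9],[0,[-0.215,0.003,0],11],[0,[-0.255,0.003,0],13],[0,[-0.29,0.004,0],16.9]]'
python3 -c "
from h import *; go([.5805,-.0497,.265],84.8)"
```

```text
t: 6.75
tool_pos: [0.5672, 0.0045, 0.2649]
tcp_rot: [-3.139, 0.001, 1.477]
contact_force: [0.9, -0.2, -5.0]
opening: 0.133
grasp_force: 59.8
t 6.75 shift [-0.0527  0.0183 -0.0001] turn -0.19 F [ 0.9 -0.2 -5. ]
```

```bash
python3 -m crank '[[0,[-0.02,0.006,0],0],[0,[-0.037,0.012,0],0],[0,[-0.048,0.015,0],0],[0,[-0.054,0.017,0],0],[0,[-0.056,0.0175,0],0],[0,[-0.056,0.0175,0],0],[0,[-0.056,0.0175,0],0],[0,[-0.056,0.0175,0],0]]'
python3 - <<'E'
from h import *
cv2.imwrite("pics/hold.png",arm.read_camera("wrist")[:,:,::-1]); go([.5805,-.0497,.265],84.8)
E
```

```text
t: 7.55
tool_pos: [0.5802, -0.0492, 0.2665]
tcp_rot: [3.141, -0.0, 1.481]
contact_force: [-0.2, 0.4, -4.1]
opening: 0.132
grasp_force: 59.8
t 7.60 shift [-0.0003  0.0003  0.0015] turn 0.04 F [-0.7  0.1 -3.8]
```

View pics/hold.png

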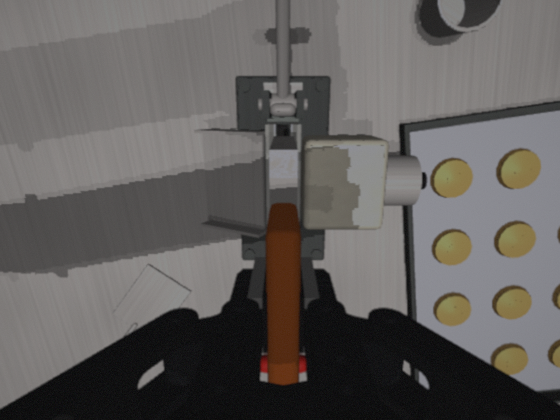

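The cassette is held straight. The handle runs along u 284 and lines up with the slot at u 284.

```bash
python3 -m crank '[[0,[0,0.000,0.02],0],[0,[0,0.000,0.045],0],[0,[0,0,0.065],0],[0,[0,0,0.08],0],[0,[0,0,0.09],0],[0,[0,0,0.09],0],[0,[0,0,0.09],0],[0,[0,0,0.09],0]]'
python3 -m crank '[[0,[0,0,0.003],0],[0,[0,0,0.006],0],[0,[0,0,0.009],0],[0,[0,0,0.012],0],[0,[0,0,0.015],0],[0,[0,0,0.018],0],[0,[0,0,0.018],0],[0,[0,0,0.018],0]]'
```

```text
t: 8.4
tool_pos: [0.5809, -0.0501, 0.1775]
tcp_rot: [3.14, -0.0, 1.48]
contact_force: [-0.1, -0.4, -4.0]
opening: 0.132
grasp_force: 59.7
t: 9.2
tool_pos: [0.5802, -0.0503, 0.1583]
tcp_rot: [-3.141, -0.0, 1.48]
contact_force: [0.1, -0.4, -3.2]
opening: 0.131
grasp_force: 59.8
```

```bash
python3 -m crank '[[0,[0,0,0.002],0],[0,[0,0,0.004],0],[0,[0,0,0.006],0],[0,[0,0,0.008],0],[0,[0,0,0.01],0],[0,[0,0,0.012],0],[0,[0,0,0.012],0],[0,[0,0,0.012],0]]'
python3 -m crank '[[0,[0,0,0],0],[0,[0,0,0],0],[0,[0,0,0],0],[0,[0,0,0],0],[0,[0,0,0],0],[0,[0,0,0],0],[0,[0,0,0],0],[0,[0,0,0],0]]'
```

```text
t: 10.0
tool_pos: [0.5802, -0.0503, 0.1463]
tcp_rot: [-3.142, -0.0, 1.48]
contact_force: [-0.2, -0.4, -3.6]
opening: 0.132
grasp_force: 59.8
t: 10.8
tool_pos: [0.5803, -0.0503, 0.1463]
tcp_rot: [3.142, -0.0, 1.48]
contact_force: [-0.2, 0.5, -3.9]
opening: 0.13
grasp_force: 59.8
```

```bash
python3 -m crank '[[0,[0,0,0.004],0],[0,[0,0,0.009],0],[0,[0,0,0.014],0],[0,[0,0,0.019],0],[0,[0,0,0.024],0],[0,[0,0,0.028],0],[0,[0,0,0.031],0],[0,[0,0,0.031],0]]'
python3 -m crank '[[0,[0,0,0.0005],0],[0,[0,0,0.001],0],[0,[0,0,0.0015],0],[0,[0,0,0.002],0],[0,[0,0,0.002],0],[0,[0,0,0.002],0],[0,[0,0,0.002],0],[0,[0,0,0.002],0]]'
```

```text
t: 11.6
tool_pos: [0.58, -0.0502, 0.1148]
tcp_rot: [-3.141, -0.0, 1.48]
contact_force: [0.2, -0.4, -4.8]
opening: 0.129
grasp_force: 59.7
t: 12.4
tool_pos: [0.5802, -0.0503, 0.1133]
tcp_rot: [3.142, -0.0, 1.48]
contact_force: [-0.3, 0.1, -3.5]
opening: 0.133
grasp_force: 59.7
```

```bash
python3 -m crank '[[0,[0,0,0.0005],0],[0,[0,0,0.001],0],[0,[0,0,0.001],0],[0,[0,0,0.001],0],[0,[0,0,0.0015],0],[0,[0,0,0.0015],0],[0,[0,0,0.0015],0],[0,[0,0,0.0015],0]]'
```

```text
t: 13.2
tool_pos: [0.5803, -0.0503, 0.1118]
tcp_rot: [3.142, -0.0, 1.48]
contact_force: [0.5, -0.7, -3.8]
opening: 0.132
grasp_force: 59.7
```

```bash
python3 -m crank '[[0,[0,0,0.0003],0],[0,[0,0,0.0006],0],[0,[0,0,0.001],0],[0,[0,0,0.001],0],[0,[0,0,0.001],0],[0,[0,0,0.001],0],[0,[0,0,0.001],0],[0,[0,0,0.001],0]]'
```

```text
t: 14.0
tool_pos: [0.5803, -0.0503, 0.1109]
tcp_rot: [3.142, -0.0, 1.48]
contact_force: [-0.4, 0.5, -4.3]
opening: 0.137
grasp_force: 59.7
```

```bash
python3 -m crank '[[0,[0,0,0.0003],0],[0,[0,0,0.0006],0],[0,[0,0,0.001],0],[0,[0,0,0.001],0],[0,[0,0,0.001],0],[0,[0,0,0.001],0],[0,[0,0,0.001],0],[0,[0,0,0.001],0]]'
```

```text
t: 14.8
tool_pos: [0.5804, -0.0503, 0.1102]
tcp_rot: [3.141, 0.0, 1.48]
contact_force: [-3.0, 0.9, 4.1]
opening: 0.13
grasp_force: 61.0
```

```bash
python3 -m crank '[[0,[0,0,0.0002],0],[0,[0,0,0.0004],0],[0,[0,0,0.0007],0],[0,[0,0,0.0007],0],[0,[0,0,0.0007],0],[0,[0,0,0.0007],0],[0,[0,0,0.0007],0],[0,[0,0,0.0007],0]]'
```

```text
t: 15.6
tool_pos: [0.5806, -0.0503, 0.1101]
tcp_rot: [3.141, 0.0, 1.479]
contact_force: [-3.6, -0.8, 9.4]
opening: 0.133
grasp_force: 61.9
```

The cassette touched the blocks with its bottom edge at about 36 mm, as expected, with light force. Letting go and rising.

```bash
python3 -m crank '[[0.01,[0,0,-0.0003],0],[0.02,[0,0,-0.0003],0],[0.03,[0,0,-0.0003],0],[0.04,[0,0,-0.0003],0],[0.04,[0,0,-0.0003],0],[0.04,[0,0,-0.0003],0],[0.04,[0,0,-0.0003],0],[0.04,[0,0,-0.0003],0]]'
python3 -m crank '[[0.04,[0,0,-0.01],0],[0.04,[0,0,-0.03],0],[0.04,[0,0,-0.06],0],[0.04,[0,0,-0.09],0],[0.03,[0,0,-0.12],0],[0.02,[0.01,0,-0.13],0],[0,[0.03,0,-0.135],0],[0,[0.06,0,-0.135],0]]'
python3 - <<'E'
from h import *
cv2.imwrite("pics/side1.png",cv2.resize(arm.read_camera("side")[130:290,200:400,::-1],None,fx=3,fy=3,interpolation=cv2.INTER_CUBIC))
o=np.array([.5803,-.0499]);x=np.array([.9959,-.0906]);y=np.array([.0906,.9959])
go([*(o+.178*y),.137],84.8)
E
```

```text
t: 16.4
tool_pos: [0.5803, -0.0503, 0.1094]
tcp_rot: [-3.142, -0.0, 1.48]
contact_force: [-0.4, -0.1, -0.4]
opening: 0.468
grasp_force: 0.0
t: 17.2
tool_pos: [0.5862, 0.0086, 0.2455]
tcp_rot: [3.14, 0.001, 1.476]
contact_force: [-0.1, 0.1, 0.1]
opening: -0.002
grasp_force: 0.0
t 17.25 shift [0.1106 0.0013 0.1085] turn 0.29 F [-1.4  5.3  0.2]
```

View pics/side1.png

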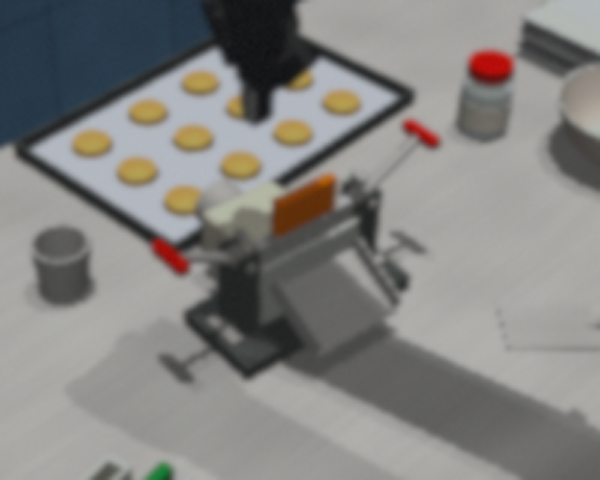

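The cassette stands upright in the bay, with its handle at about (303,205) in the crop. Both levers are out, with the red bars at (170,256) and (422,133). Next is the left lever.

```bash
python3 -m crank '[[0,[0.03,0,0],0.2],[0,[0.06,0.001,0],0.3],[0,[0.09,0.001,0],0.3],[0,[0.11,0.001,0.01],0.3],[0,[0.11,0.001,0.04],0.3],[0,[0.11,0.001,0.075],0.3],[0,[0.11,0.001,0.1],0.3],[0,[0.11,0.001,0.108],0.3]]'
python3 -m crank '[[0,[0,0,0],0],[0,[0,0,0],0],[0,[0,0,0],0],[0,[0,0,0],0],[0,[0,0,0],0],[0,[0,0,0],0],[0,[0,0,0],0],[0,[0,0,0],0]]'
cat > c.py <<'E'
from h import *
o=np.array([.5803,-.0499]);x=np.array([.9959,-.0906]);y=np.array([.0906,.9959])
s=arm.get_obs(); p=s['tool_pos'][:2]-o; f=s['contact_force']
print("cutter x %.1f y %.1f z %.1f mm | Fx %.1f Fy %.1f Fz %.1f t %.1f"%(*(1000*np.array([p@x,p@y,s['tool_pos'][2]])),f[:2]@x,f[:2]@y,f[2],s['t']))
E
python3 c.py
```

```text
t: 18.05
tool_pos: [0.595, 0.1201, 0.1336]
tcp_rot: [-3.137, -0.0, 1.476]
contact_force: [-0.7, -0.1, 0.4]
opening: 0.001
grasp_force: 0.0
t: 18.85
tool_pos: [0.5973, 0.1196, 0.1371]
tcp_rot: [3.14, -0.001, 1.475]
contact_force: [1.9, 3.8, 3.0]
opening: 0.006
grasp_force: 2.3
cutter x 1.6 y 170.3 z 137.1 mm | Fx 1.6 Fy 4.0 Fz 3.0 t 18.9
```

```bash
python3 -m crank '[[0,[-0.0017,0,-0.0015],0],[0,[-0.0034,0,-0.0035],0],[0,[-0.0058,0,-0.0065],0],[0,[-0.0084,0,-0.0095],0],[0,[-0.0111,0,-0.0125],0],[0,[-0.014,0,-0.0155],0],[0,[-0.0171,0,-0.0185],0],[0,[-0.0171,0,-0.0185],0]]'; python3 c.py
```

```text
t: 19.65
tool_pos: [0.5962, 0.1063, 0.1576]
tcp_rot: [3.137, -0.006, 1.478]
contact_force: [1.8, 12.8, 11.5]
opening: 0.0
grasp_force: 6.2
cutter x 1.7 y 157.0 z 157.6 mm | Fx 0.7 Fy 12.9 Fz 11.5 t 19.6
```

```bash
python3 -m crank '[[0,[0.001,0,-0.001],0],[0,[0.001,0,-0.002],0],[0,[0.001,0,-0.003],0],[0,[0.001,0,-0.004],0],[0,[0.001,0,-0.004],0],[0,[0.001,0,-0.004],0],[0,[0.001,0,-0.004],0],[0,[0.001,0,-0.004],0]]'; python3 c.py
```

```text
t: 20.45
tool_pos: [0.596, 0.1047, 0.16]
tcp_rot: [3.139, -0.002, 1.476]
contact_force: [1.2, 6.8, 5.0]
opening: 0.002
grasp_force: 3.5
cutter x 1.6 y 155.3 z 160.0 mm | Fx 0.5 Fy 6.9 Fz 5.0 t 20.4
```

```bash
python3 -m crank '[[0,[-0.001,0,-0.003],0],[0,[-0.003,0,-0.005],0],[0,[-0.0055,0,-0.0075],0],[0,[-0.008,0,-0.0095],0],[0,[-0.0105,0,-0.0115],0],[0,[-0.0135,0,-0.0135],0],[0,[-0.0165,0,-0.0155],0],[0,[-0.018,0,-0.0165],0]]'; python3 c.py
```

```text
t: 21.25
tool_pos: [0.5941, 0.0857, 0.1766]
tcp_rot: [3.14, -0.001, 1.475]
contact_force: [1.9, 4.7, 5.5]
opening: -0.003
grasp_force: 3.3
cutter x 1.5 y 136.3 z 176.6 mm | Fx 1.5 Fy 4.8 Fz 5.5 t 21.2
```

```bash
python3 -m crank '[[0,[0.003,0,0],0],[0,[0.006,0,0],0],[0,[0.006,0,0.003],0],[0,[0.006,0,0.006],0],[0,[0.006,0,0.01],0],[0,[0.006,0,0.01],0],[0,[0.006,0,0.01],0],[0,[0.006,0,0.01],0]]'; python3 c.py
python3 -m crank '[[0,[-0.001,0,0],0],[0,[-0.002,0,0],0],[0,[-0.003,0,0],0],[0,[-0.004,0,0],0],[0,[-0.005,0,0],0],[0,[-0.006,0,0],0],[0,[-0.006,0,0],0],[0,[-0.006,0,0],0]]'; python3 c.py
```

```text
t: 22.05
tool_pos: [0.5941, 0.0909, 0.1655]
tcp_rot: [3.142, -0.0, 1.474]
contact_force: [-0.1, -0.0, -0.0]
opening: 0.002
grasp_force: 0.0
cutter x 1.0 y 141.5 z 165.5 mm | Fx -0.1 Fy -0.0 Fz -0.0 t 22.1
t: 22.85
tool_pos: [0.5936, 0.0856, 0.1657]
tcp_rot: [3.141, -0.001, 1.475]
contact_force: [1.0, 3.1, 1.7]
opening: 0.0
grasp_force: 1.6
cutter x 0.9 y 136.2 z 165.7 mm | Fx 0.7 Fy 3.2 Fz 1.7 t 22.9
```

```bash
python3 -m crank '[[0,[-0.003,0,-0.002],0],[0,[-0.007,0,-0.004],0],[0,[-0.011,0,-0.006],0],[0,[-0.015,0,-0.0075],0],[0,[-0.019,0,-0.009],0],[0,[-0.023,0,-0.01],0],[0,[-0.027,0,-0.011],0],[0,[-0.03,0,-0.0115],0]]'; python3 c.py
```

```text
t: 23.65
tool_pos: [0.5905, 0.0543, 0.1769]
tcp_rot: [-3.141, 0.0, 1.474]
contact_force: [1.1, 1.6, 0.7]
opening: -0.0
grasp_force: 0.9
cutter x 0.7 y 104.7 z 176.9 mm | Fx 0.9 Fy 1.7 Fz 0.7 t 23.6
```

```bash
python3 -m crank '[[0,[-0.002,0,-0.0003],0],[0,[-0.004,0,-0.0006],0],[0,[-0.006,0,-0.001],0],[0,[-0.008,0,-0.001],0],[0,[-0.01,0,-0.001],0],[0,[-0.012,0,-0.001],0],[0,[-0.014,0,-0.001],0],[0,[-0.014,0,-0.001],0]]'; python3 c.py
python3 -m crank '[[0,[-0.001,0,0],0],[0,[-0.002,0,0],0],[0,[-0.003,0,0],0],[0,[-0.004,0,0],0],[0,[-0.005,0,0],0],[0,[-0.006,0,0],0],[0,[-0.007,0,0],0],[0,[-0.007,0,0],0]]'; python3 c.py
```

```text
t: 24.45
tool_pos: [0.5893, 0.0422, 0.1782]
tcp_rot: [3.141, -0.001, 1.475]
contact_force: [1.0, 4.7, 0.5]
opening: 0.003
grasp_force: 2.3
cutter x 0.6 y 92.6 z 178.2 mm | Fx 0.6 Fy 4.7 Fz 0.5 t 24.4
t: 25.25
tool_pos: [0.5887, 0.0359, 0.1784]
tcp_rot: [3.141, -0.002, 1.476]
contact_force: [0.8, 5.5, 3.5]
opening: 0.001
grasp_force: 3.0
cutter x 0.6 y 86.2 z 178.4 mm | Fx 0.3 Fy 5.5 Fz 3.5 t 25.2
```

```bash
python3 -m crank '[[0,[-0.001,0,0],0],[0,[-0.002,0,0],0],[0,[-0.003,0,0.0004],0],[0,[-0.004,0,0.0006],0],[0,[-0.005,0,0.0008],0],[0,[-0.006,0,0.001],0],[0,[-0.007,0,0.001],0],[0,[-0.007,0,0.001],0]]'; python3 c.py
```

```text
t: 26.05
tool_pos: [0.5882, 0.0289, 0.1777]
tcp_rot: [3.14, -0.002, 1.476]
contact_force: [-0.1, 6.3, 3.5]
opening: -0.001
grasp_force: 3.0
cutter x 0.7 y 79.2 z 177.7 mm | Fx -0.7 Fy 6.3 Fz 3.5 t 26.1
```

```bash
python3 -m crank '[[0,[-0.0005,0,0],0],[0,[-0.001,0,0.0003],0],[0,[-0.0015,0,0.0004],0],[0,[-0.002,0,0.0006],0],[0,[-0.0025,0,0.0007],0],[0,[-0.003,0,0.0008],0],[0,[-0.0035,0,0.001],0],[0,[-0.0035,0,0.001],0]]'; python3 c.py
```

```text
t: 26.85
tool_pos: [0.5879, 0.0254, 0.1768]
tcp_rot: [3.14, -0.002, 1.476]
contact_force: [0.7, 5.8, 4.3]
opening: -0.001
grasp_force: 3.0
cutter x 0.8 y 75.7 z 176.8 mm | Fx 0.2 Fy 5.8 Fz 4.3 t 26.9
```

```bash
python3 -m crank '[[0,[-0.0005,0,0],0],[0,[-0.001,0,0],0],[0,[-0.0015,0,0],0],[0,[-0.002,0,0],0],[0,[-0.002,0,0],0],[0,[-0.002,0,0],0],[0,[-0.002,0,0],0],[0,[-0.002,0,0],0]]'; python3 c.py
```

```text
t: 27.65
tool_pos: [0.5877, 0.0234, 0.1765]
tcp_rot: [3.14, -0.002, 1.476]
contact_force: [1.0, 6.4, 3.6]
opening: -0.001
grasp_force: 3.1
cutter x 0.7 y 73.7 z 176.5 mm | Fx 0.4 Fy 6.5 Fz 3.6 t 27.6
```

```bash
python3 -m crank '[[0,[-0.0003,0,0],0],[0,[-0.0006,0,0],0],[0,[-0.001,0,0],0],[0,[-0.001,0,0],0],[0,[-0.001,0,0],0],[0,[-0.001,0,0],0],[0,[-0.001,0,0],0],[0,[-0.001,0,0],0]]'; python3 c.py
```

```text
t: 28.45
tool_pos: [0.5877, 0.0232, 0.1765]
tcp_rot: [3.14, -0.003, 1.477]
contact_force: [1.6, 8.4, 2.2]
opening: 0.001
grasp_force: 4.0
cutter x 0.7 y 73.5 z 176.5 mm | Fx 0.8 Fy 8.5 Fz 2.2 t 28.4
```

```bash
python3 -m crank '[[0,[-0.0003,0,0],0],[0,[-0.0006,0,0],0],[0,[-0.0006,0,0],0],[0,[-0.0006,0,0],0],[0,[-0.0006,0,0],0],[0,[-0.0006,0,0],0],[0,[-0.0006,0,0],0],[0,[-0.0006,0,0],0]]'; python3 c.py
```

```text
t: 29.25
tool_pos: [0.5876, 0.0232, 0.1766]
tcp_rot: [3.14, -0.003, 1.477]
contact_force: [2.4, 9.0, 3.5]
opening: -0.002
grasp_force: 4.6
cutter x 0.7 y 73.5 z 176.6 mm | Fx 1.5 Fy 9.2 Fz 3.5 t 29.2
```

```bash
python3 -m crank '[[0,[0.004,0,0],0],[0,[0.012,0,0],0],[0,[0.012,0,-0.02],0],[0,[0.012,0,-0.05],0],[0,[0.012,0,-0.075],0],[0,[0.012,0,-0.085],0],[0,[-0.01,0,-0.085],0],[0,[-0.05,0,-0.085],0]]'
python3 -m crank '[[0,[-0.04,0,0],0],[0,[-0.08,0,0],0],[0,[-0.12,0,0],0],[0,[-0.16,0,0],0],[0,[-0.19,0,0],0],[0,[-0.206,0,0],0],[0,[-0.206,0,0],0],[0,[-0.206,0,0],0]]'
python3 -m crank '[[0,[0,0,0],0],[0,[0,0,0],0],[0,[0,0,0],0],[0,[0,0,0],0],[0,[0,0,0],0],[0,[0,0,0],0],[0,[0,0,0],0],[0,[0,0,0],0]]'; python3 c.py
python3 - <<'E'
from h import *
cv2.imwrite("pics/side2.png",cv2.resize(arm.read_camera("side")[130:290,200:400,::-1],None,fx=3,fy=3,interpolation=cv2.INTER_CUBIC))
E
```

```text
t: 30.05
tool_pos: [0.5822, -0.0266, 0.2605]
tcp_rot: [-3.141, -0.001, 1.48]
contact_force: [1.1, -0.3, -0.7]
opening: 0.002
grasp_force: 0.0
t: 30.85
tool_pos: [0.5628, -0.2329, 0.2604]
tcp_rot: [-3.141, -0.001, 1.476]
contact_force: [-0.0, 0.3, -0.3]
opening: 0.003
grasp_force: 0.0
t: 31.65
tool_pos: [0.5625, -0.2347, 0.2609]
tcp_rot: [-3.142, -0.0, 1.474]
contact_force: [-0.2, -1.6, 0.8]
opening: -0.0
grasp_force: 0.0
cutter x -1.0 y -185.7 z 260.9 mm | Fx -0.1 Fy -1.6 Fz 0.8 t 31.6
```

View pics/side2.png

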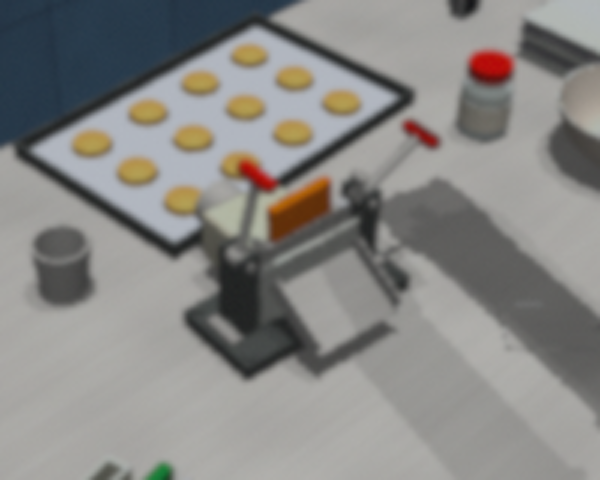

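The left lever is in, with its bar at (257,176), and that end of the cassette has gone down. The right bar is still out at (420,133). Next is the right lever, with the finger set lower this time and rising along the arc.

```bash
python3 -m crank '[[0,[0,0,0.02],0],[0,[0,0,0.05],0],[0,[0,0,0.08],0],[0,[0,0,0.105],0],[0,[0,0,0.12],0],[0,[0,0,0.128],0],[0,[0,0,0.128],0],[0,[0,0,0.128],0]]'; python3 c.py
python3 -m crank '[[0,[0.004,0,0],0],[0,[0.008,0,0],0],[0,[0.011,0,0],0],[0,[0.013,0,0],0],[0,[0.014,0,0],0],[0,[0.015,0,0],0],[0,[0.015,0,0],0],[0,[0.015,0,0],0]]'; python3 c.py
```

```text
t: 32.5
tool_pos: [0.5632, -0.2348, 0.1342]
tcp_rot: [3.14, 0.0, 1.474]
contact_force: [0.8, 0.0, 1.5]
opening: -0.004
grasp_force: 0.0
cutter x -0.2 y -185.7 z 134.2 mm | Fx 0.7 Fy 0.1 Fz 1.5 t 32.5
t: 33.3
tool_pos: [0.5639, -0.2198, 0.1329]
tcp_rot: [-3.141, -0.0, 1.474]
contact_force: [0.7, -0.2, 0.4]
opening: 0.002
grasp_force: 0.0
cutter x -0.9 y -170.7 z 132.9 mm | Fx 0.7 Fy -0.1 Fz 0.4 t 33.3
```

```bash
python3 -m crank '[[0,[0.001,0,0],0],[0,[0.002,0,-0.001],0],[0,[0.003,0,-0.003],0],[0,[0.004,0,-0.005],0],[0,[0.005,0,-0.007],0],[0,[0.006,0,-0.009],0],[0,[0.007,0,-0.0105],0],[0,[0.007,0,-0.0105],0]]'; python3 c.py
```

```text
t: 34.1
tool_pos: [0.5647, -0.2128, 0.1438]
tcp_rot: [3.141, 0.0, 1.474]
contact_force: [-0.6, -1.7, 0.6]
opening: -0.002
grasp_force: 0.8
cutter x -0.8 y -163.6 z 143.8 mm | Fx -0.5 Fy -1.8 Fz 0.6 t 34.1
```

```bash
python3 -m crank '[[0,[-0.003,0,0.001],0],[0,[-0.003,0,0.005],0],[0,[-0.002,0,0.005],0],[0,[0,0,0.005],0],[0,[0.001,0,0.0035],0],[0,[0.0022,0,0.0015],0],[0,[0.0034,0,-0.0008],0],[0,[0.0047,0,-0.003],0]]'; python3 c.py
```

```text
t: 34.9
tool_pos: [0.5651, -0.2079, 0.1467]
tcp_rot: [3.142, -0.0, 1.474]
contact_force: [-0.7, -2.6, -0.8]
opening: 0.002
grasp_force: 0.7
cutter x -0.8 y -158.7 z 146.7 mm | Fx -0.5 Fy -2.7 Fz -0.8 t 34.9
```

```bash
python3 -m crank '[[0,[0.0015,0,-0.0022],0],[0,[0.0035,0,-0.0045],0],[0,[0.006,0,-0.007],0],[0,[0.009,0,-0.01],0],[0,[0.0125,0,-0.013],0],[0,[0.016,0,-0.0158],0],[0,[0.0195,0,-0.0183],0],[0,[0.022,0,-0.0195],0]]'; python3 c.py
python3 -m crank '[[0,[0.002,0,-0.001],0],[0,[0.005,0,-0.003],0],[0,[0.009,0,-0.005],0],[0,[0.013,0,-0.0065],0],[0,[0.017,0,-0.008],0],[0,[0.021,0,-0.009],0],[0,[0.025,0,-0.01],0],[0,[0.028,0,-0.0105],0]]'; python3 c.py
```

```text
t: 35.7
tool_pos: [0.5676, -0.1866, 0.1671]
tcp_rot: [3.14, 0.001, 1.474]
contact_force: [-1.1, -4.4, 3.8]
opening: 0.004
grasp_force: 2.3
cutter x -0.3 y -137.3 z 167.1 mm | Fx -0.7 Fy -4.5 Fz 3.8 t 35.7
t: 36.5
tool_pos: [0.5699, -0.1574, 0.1763]
tcp_rot: [-3.141, -0.0, 1.475]
contact_force: [-0.7, -1.5, 2.3]
opening: 0.0
grasp_force: 1.0
cutter x -0.6 y -108.0 z 176.3 mm | Fx -0.5 Fy -1.5 Fz 2.3 t 36.5
```

```bash
python3 -m crank '[[0,[0.002,0,-0.0005],0],[0,[0.004,0,-0.001],0],[0,[0.006,0,-0.001],0],[0,[0.008,0,-0.0015],0],[0,[0.01,0,-0.0015],0],[0,[0.012,0,-0.002],0],[0,[0.014,0,-0.002],0],[0,[0.016,0,-0.002],0]]'; python3 c.py
python3 -m crank '[[0,[0.001,0,0],0],[0,[0.002,0,0],0],[0,[0.003,0,0],0],[0,[0.004,0,0],0],[0,[0.005,0,0],0],[0,[0.006,0,0],0],[0,[0.007,0,0],0],[0,[0.008,0,0],0]]'; python3 c.py
```

```text
t: 37.3
tool_pos: [0.5714, -0.1429, 0.1786]
tcp_rot: [3.142, 0.001, 1.474]
contact_force: [-2.5, -4.4, 3.0]
opening: -0.003
grasp_force: 2.6
cutter x -0.5 y -93.4 z 178.6 mm | Fx -2.1 Fy -4.6 Fz 3.0 t 37.3
t: 38.1
tool_pos: [0.572, -0.1361, 0.1789]
tcp_rot: [3.141, 0.002, 1.473]
contact_force: [-3.1, -6.3, 4.7]
opening: -0.001
grasp_force: 3.0
cutter x -0.5 y -86.6 z 178.9 mm | Fx -2.5 Fy -6.6 Fz 4.7 t 38.1
```

```bash
python3 -m crank '[[0,[0.001,0,0],0],[0,[0.002,0,0],0],[0,[0.003,0,0.0003],0],[0,[0.004,0,0.0005],0],[0,[0.005,0,0.0007],0],[0,[0.006,0,0.001],0],[0,[0.006,0,0.001],0],[0,[0.006,0,0.001],0]]'; python3 c.py
```

```text
t: 38.9
tool_pos: [0.573, -0.1297, 0.178]
tcp_rot: [3.141, 0.001, 1.473]
contact_force: [-1.4, -5.1, 4.1]
opening: 0.0
grasp_force: 2.6
cutter x -0.1 y -80.1 z 178.0 mm | Fx -0.9 Fy -5.2 Fz 4.1 t 38.9
```

```bash
python3 -m crank '[[0,[0.0005,0,0],0],[0,[0.001,0,0],0],[0,[0.0015,0,0],0],[0,[0.002,0,0],0],[0,[0.0025,0,0],0],[0,[0.003,0,0],0],[0,[0.0035,0,0],0],[0,[0.004,0,0],0]]'; python3 c.py
```

```text
t: 39.7
tool_pos: [0.5732, -0.1259, 0.1778]
tcp_rot: [3.141, 0.002, 1.473]
contact_force: [-1.1, -5.1, 2.5]
opening: 0.003
grasp_force: 3.0
cutter x -0.2 y -76.4 z 177.8 mm | Fx -0.6 Fy -5.2 Fz 2.5 t 39.7
```

```bash
python3 -m crank '[[0,[0.0005,0,0],0],[0,[0.001,0,0],0],[0,[0.0015,0,0],0],[0,[0.002,0,0],0],[0,[0.002,0,0],0],[0,[0.002,0,0],0],[0,[0.002,0,0],0],[0,[0.002,0,0],0]]'; python3 c.py
```

```text
t: 40.5
tool_pos: [0.5734, -0.1239, 0.1776]
tcp_rot: [3.141, 0.001, 1.473]
contact_force: [-0.8, -6.8, 2.0]
opening: -0.0
grasp_force: 2.8
cutter x -0.2 y -74.4 z 177.6 mm | Fx -0.2 Fy -6.8 Fz 2.0 t 40.5
```

```bash
python3 -m crank '[[0,[0.0005,0,0],0],[0,[0.001,0,0],0],[0,[0.0015,0,0],0],[0,[0.0015,0,0],0],[0,[0.0015,0,0],0],[0,[0.0015,0,0],0],[0,[0.0015,0,0],0],[0,[0.0015,0,0],0]]'; python3 c.py
```

```text
t: 41.3
tool_pos: [0.5735, -0.1225, 0.1774]
tcp_rot: [3.141, 0.001, 1.473]
contact_force: [-0.4, -5.5, 0.3]
opening: -0.001
grasp_force: 2.9
cutter x -0.2 y -72.9 z 177.4 mm | Fx 0.1 Fy -5.5 Fz 0.3 t 41.3
```

```bash
python3 -m crank '[[0,[0.0004,0,0],0],[0,[0.0008,0,0],0],[0,[0.001,0,0],0],[0,[0.001,0,0],0],[0,[0.001,0,0],0],[0,[0.001,0,0],0],[0,[0.001,0,0],0],[0,[0.001,0,0],0]]'; python3 c.py
```

```text
t: 42.1
tool_pos: [0.5736, -0.1216, 0.1773]
tcp_rot: [3.141, 0.002, 1.473]
contact_force: [-0.5, -6.5, -0.5]
opening: -0.002
grasp_force: 3.0
cutter x -0.2 y -72.0 z 177.3 mm | Fx 0.1 Fy -6.5 Fz -0.5 t 42.1
```

```bash
python3 -m crank '[[0,[0.0004,0,0],0],[0,[0.0008,0,0],0],[0,[0.001,0,0],0],[0,[0.001,0,0],0],[0,[0.001,0,0],0],[0,[0.001,0,0],0],[0,[0.001,0,0],0],[0,[0.001,0,0],0]]'; python3 c.py
```

```text
t: 42.9
tool_pos: [0.5736, -0.1215, 0.1773]
tcp_rot: [3.141, 0.002, 1.472]
contact_force: [0.3, -8.0, -0.2]
opening: -0.001
grasp_force: 4.1
cutter x -0.2 y -72.0 z 177.3 mm | Fx 1.1 Fy -7.9 Fz -0.2 t 42.9
```

```bash
python3 -m crank '[[0,[0.0003,0,0],0],[0,[0.0006,0,0],0],[0,[0.0006,0,0],0],[0,[0.0006,0,0],0],[0,[0.0006,0,0],0],[0,[0.0006,0,0],0],[0,[0.0006,0,0],0],[0,[0.0006,0,0],0]]'; python3 c.py
```

```text
t: 43.7
tool_pos: [0.5735, -0.1215, 0.1773]
tcp_rot: [3.141, 0.003, 1.471]
contact_force: [0.4, -10.1, -0.4]
opening: 0.002
grasp_force: 4.7
cutter x -0.2 y -72.0 z 177.3 mm | Fx 1.3 Fy -10.0 Fz -0.4 t 43.7
```

The right lever is at its stop, with no motion at 10 N. Backing off and checking.

```bash
python3 -m crank '[[0,[-0.004,0,0],0],[0,[-0.012,0,0],0],[0,[-0.02,0,0],0],[0,[-0.025,0,-0.02],0],[0,[-0.025,0,-0.05],0],[0,[-0.025,0,-0.08],0],[0,[-0.025,0,-0.1],0],[0,[-0.025,0,-0.11],0]]'
python3 -m crank '[[0,[-0.03,0,0],0],[0,[-0.06,0,0],0],[0,[-0.09,0,0],0],[0,[-0.1,0,0],0],[0,[-0.1,0,0],0],[0,[-0.1,0,0],0],[0,[-0.1,0,0],0],[0,[-0.1,0,0],0]]'
python3 - <<'E'
from h import *
im=arm.read_camera("side"); t=arm.read_camera("top")
cv2.imwrite("pics/side3.png",cv2.resize(im[150:270,220:370,::-1],None,fx=5,fy=5,interpolation=cv2.INTER_CUBIC))
s=cam("side");T=cam("top")
bt,bs=blobs(t,0,5),blobs(im,0,5); print(bt);print(bs)
o=np.array([.5803,-.0499]);y=np.array([.0906,.9959])
for sg in(1,-1):
    X=[[*(o+sg*.053*y),.186],[*(o+sg*.036*y),.14],[*(o+sg*.036*y),.146]]; print(proj(s,X).round(1).tolist(),proj(T,X).round(1).tolist())
print(blobs(im,6,16,amin=50))
E
```

```text
t: 44.5
tool_pos: [0.572, -0.1433, 0.2896]
tcp_rot: [3.139, 0.0, 1.475]
contact_force: [0.3, -0.4, -0.3]
opening: 0.004
grasp_force: 0.0
t: 45.3
tool_pos: [0.5622, -0.2411, 0.2876]
tcp_rot: [3.141, -0.0, 1.477]
contact_force: [-0.4, 0.5, -0.3]
opening: 0.003
grasp_force: 0.0
[([284.0, 196.5], [281, 189, 7, 15, 66]), ([319.9, 199.6], [317, 193, 6, 14, 64])]
[([363.2, 151.7], [357, 147, 14, 11, 120]), ([316.7, 173.5], [312, 169, 10, 9, 53]), ([285.7, 188.9], [281, 185, 11, 9, 50])]
[[286.0, 188.1], [290.6, 199.3], [290.7, 197.6]] [[284.8, 195.8], [290.1, 199.5], [290.1, 199.1]]
[[316.0, 173.8], [310.5, 189.5], [310.6, 187.7]] [[319.0, 198.8], [312.5, 201.5], [312.6, 201.1]]
[([300.9, 199.2], [292, 190, 19, 20, 226]), ([105.4, 317.5], [87, 294, 39, 45, 1263]), ([118.9, 364.9], [108, 361, 22, 8, 79])]
```

View pics/side3.png

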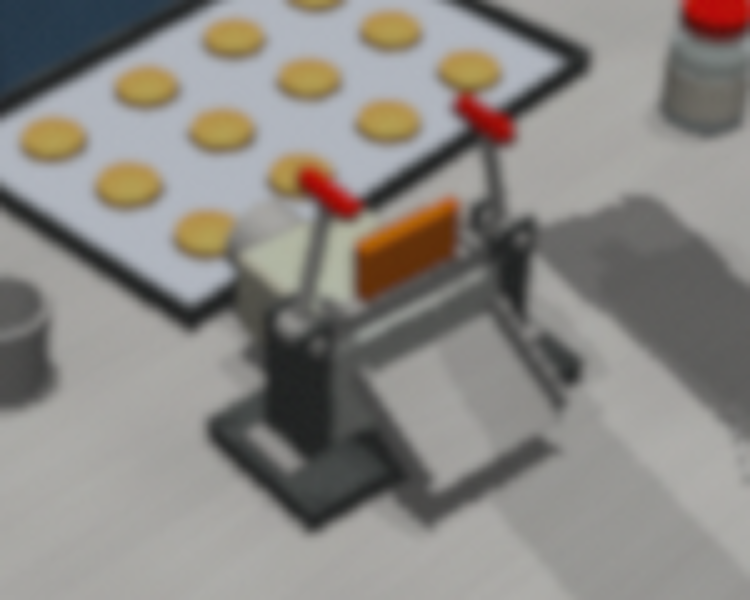

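The picture shows both red bars leaning inward, at (330,192) and (486,118) in the crop, and the handle low and level. Both bars project to within about 1 px of the full-in position. As a check on the left stop, I'll compare the pivot-pin positions in the earlier close-up, which costs no robot time.

```bash
python3 - <<'E'
from h import *
c=camat("wcut.npy"); f=lambda X,Y,z:onz(c,(225+X/3-.33,40+Y/3-.33),z)
o=np.array([.5803,-.0499]);y=np.array([.0906,.9959])
for n,P in(("L",[(110,95),(236,95)]),("R",[(124,572),(232,570)])):
    print(n,[round(1000*((f(*p,.1035)[:2]-o)@y),1) for p in P])
# bars now, triangulated top+side
t,s=cam("top"),cam("side")
for a,b in(((284.0,196.5),(285.7,188.9)),((319.9,199.6),(316.7,173.5))):
    X=tri([ray(t,a),ray(s,b)]); print(((X[:2]-o)@y*1000).round(1),X[2].round(4))
# handle tilt: fit box (z at each end) to orange mask in side view
im=cv2.cvtColor(np.mean([arm.read_camera("side").astype(float) for _ in range(4)],0).astype('uint8'),cv2.COLOR_RGB2HSV)[150:270,220:370]
m=cv2.inRange(im,(5,110,40),(18,255,255))
x=np.array([.9959,-.0906])
def mask(zl,zr,dx,dy):
    S=8; V=[]
    for sy,zb in((1,zl),(-1,zr)):
        for sx in(-1,1):
            for h in(.072,.11): V.append([*(o+(dx+sx*.006)*x+(dy+sy*.036)*y),zb+h])
    h=cv2.convexHull(((proj(s,V)-[220,150]+.5)*S).astype(np.float32)).astype(int)
    I=np.zeros((120*S,150*S),np.uint8); cv2.fillPoly(I,[h],255); return cv2.resize(I,(150,120),interpolation=cv2.INTER_AREA)/255.
res=[]
import itertools
for zl,zr in itertools.product(np.arange(.026,.042,.002),repeat=2):
    res.append((min(np.abs(mask(zl,zr,dx,dy)-m/255.).sum() for dx in(-.002,0,.002) for dy in(-.002,0,.002)),zl,zr))
print(np.round(sorted(res)[:6],4).tolist())
E
```

```text
L [np.float64(75.1), np.float64(74.9)]
R [np.float64(-77.4), np.float64(-76.9)]
55.5 0.1858
-55.3 0.1866
[[97.5451, 0.032, 0.026], [97.8706, 0.034, 0.026], [97.9765, 0.036, 0.028], [98.7294, 0.036, 0.026], [98.8353, 0.036, 0.03], [98.8706, 0.03, 0.026]]
```

```bash
python3 - <<'E'
from h import *
def top(f,k,u0,v0,full=False):
    im=cv2.imread(f); im=cv2.resize(im,None,fx=1/k,fy=1/k,interpolation=cv2.INTER_AREA).astype(float)
    s=im[:,:,2]-im[:,:,0]  # R-B: orange high
    out=[]
    for u in range(293,312,3):
        col=s[:,u-u0]; lo,hi=max(0,180-v0),215-v0; c=col[lo:hi]; mx=c.max(); th=mx*.55
        i=int(np.argmax(c)); a=i
        while c[a]>th: a-=1
        b=i
        while b<len(c)-1 and c[b]>th: b+=1
        out.append((round(a+(th-c[a])/(c[a+1]-c[a])+lo+v0,2), round(b-(th-c[b])/(c[b-1]-c[b])+lo+v0,2)))
    return out
for f,k,u,v in(("pics/side1.png",3,200,130),("pics/side2.png",3,200,130),("pics/side3.png",5,220,150)): print(f,top(f,k,u,v))
s=cam("side");o=np.array([.5803,-.0499]);x=np.array([.9959,-.0906]);y=np.array([.0906,.9959])
for z in(.036,.030):
    A,B=proj(s,[[*(o+.006*x+sg*.036*y),z+.11] for sg in(1,-1)]); print(z,[round(A[1]+(u-A[0])*(B-A)[1]/(B-A)[0],2) for u in range(293,312,3)])
E
```

```text
pics/side1.png [(np.float64(195.63), np.float64(207.47)), (np.float64(194.31), np.float64(205.98)), (np.float64(192.79), np.float64(204.37)), (np.float64(191.28), np.float64(202.86)), (np.float64(189.38), np.float64(201.14)), (np.float64(188.16), np.float64(197.65)), (np.float64(187.56), np.float64(192.71))]
pics/side2.png [(np.float64(196.4), np.float64(207.09)), (np.float64(194.69), np.float64(205.23)), (np.float64(193.28), np.float64(201.1)), (np.float64(191.47), np.float64(202.11)), (np.float64(189.8), np.float64(197.65)), (np.float64(188.7), np.float64(198.59)), (np.float64(188.06), np.float64(194.38))]
pics/side3.png [(np.float64(196.87), np.float64(207.41)), (np.float64(195.44), np.float64(205.05)), (np.float64(194.02), np.float64(204.12)), (np.float64(192.48), np.float64(202.92)), (np.float64(191.15), np.float64(200.6)), (np.float64(189.64), np.float64(200.04)), (np.float64(189.06), np.float64(194.12))]
0.036 [np.float64(194.68), np.float64(193.2), np.float64(191.73), np.float64(190.25), np.float64(188.78), np.float64(187.3), np.float64(185.82)]
0.03 [np.float64(196.38), np.float64(194.9), np.float64(193.41), np.float64(191.93), np.float64(190.45), np.float64(188.96), np.float64(187.48)]
```

The left end of the handle may be about 1 mm less seated than the right. There is time to re-check the left lever with a gentle push.

```bash
python3 -m crank '[[0,[0.03,0,0],0],[0,[0.07,0,0],0],[0,[0.115,0,0],0],[0,[0.16,0,0],0],[0,[0.205,0,0],0],[0,[0.245,0,0],0],[0,[0.275,0,0],0],[0,[0.287,0,0],0]]'
python3 -m crank '[[0,[0,0,0],0],[0,[0,0,0],0],[0,[0,0,0.02],0],[0,[0,0,0.05],0],[0,[0,0,0.08],0],[0,[0,0,0.1],0],[0,[0,0,0.111],0],[0,[0,0,0.111],0]]';python3 c.py
python3 -m crank '[[0,[-0.004,0,0],0],[0,[-0.008,0,0],0],[0,[-0.012,0,0],0],[0,[-0.015,0,0],0],[0,[-0.017,0,0],0],[0,[-0.018,0,0],0],[0,[-0.018,0,0],0],[0,[-0.018,0,0],0]]';python3 c.py
```

```text
t: 46.4
tool_pos: [0.589, 0.0473, 0.2877]
tcp_rot: [3.141, -0.002, 1.48]
contact_force: [0.7, -0.4, -0.9]
opening: 0.0
grasp_force: 0.0
t: 47.2
tool_pos: [0.5888, 0.0406, 0.175]
tcp_rot: [-3.139, 0.001, 1.472]
contact_force: [0.5, -0.1, 0.2]
opening: 0.001
grasp_force: 0.0
cutter x 0.2 y 90.9 z 175.0 mm | Fx 0.5 Fy -0.1 Fz 0.2 t 47.2
t: 48.0
tool_pos: [0.5876, 0.0251, 0.1764]
tcp_rot: [-3.142, -0.0, 1.475]
contact_force: [-0.7, -0.4, 0.2]
opening: 0.004
grasp_force: 0.0
cutter x 0.5 y 75.4 z 176.4 mm | Fx -0.6 Fy -0.5 Fz 0.2 t 48.0
```

```bash
python3 -m crank '[[0,[-0.0005,0,0],0],[0,[-0.001,0,0],0],[0,[-0.0015,0,0],0],[0,[-0.002,0,0],0],[0,[-0.0025,0,0],0],[0,[-0.003,0,0],0],[0,[-0.003,0,0],0],[0,[-0.003,0,0],0]]';python3 c.py
```

```text
t: 48.8
tool_pos: [0.5874, 0.0233, 0.1763]
tcp_rot: [3.142, -0.002, 1.476]
contact_force: [1.7, 4.9, -2.5]
opening: 0.001
grasp_force: 2.9
cutter x 0.4 y 73.5 z 176.3 mm | Fx 1.2 Fy 5.0 Fz -2.5 t 48.8
```

```bash
python3 -m crank '[[0,[-0.0003,0,0],0],[0,[-0.0006,0,0],0],[0,[-0.0009,0,0],0],[0,[-0.0012,0,0],0],[0,[-0.0012,0,0],0],[0,[-0.0012,0,0],0],[0,[-0.0012,0,0],0],[0,[-0.0012,0,0],0]]';python3 c.py
```

```text
t: 49.6
tool_pos: [0.5873, 0.0232, 0.1764]
tcp_rot: [3.141, -0.003, 1.477]
contact_force: [1.9, 7.8, -3.0]
opening: -0.004
grasp_force: 4.2
cutter x 0.4 y 73.4 z 176.4 mm | Fx 1.1 Fy 8.0 Fz -3.0 t 49.6
```

```bash
python3 -m crank '[[0,[-0.0003,0,0],0],[0,[-0.0006,0,0],0],[0,[-0.0008,0,0],0],[0,[-0.0008,0,0],0],[0,[-0.0008,0,0],0],[0,[-0.0008,0,0],0],[0,[-0.0008,0,0],0],[0,[-0.0008,0,0],0]]';python3 c.py
```

```text
t: 50.4
tool_pos: [0.5873, 0.0231, 0.1764]
tcp_rot: [3.141, -0.004, 1.477]
contact_force: [2.7, 10.8, -4.2]
opening: 0.001
grasp_force: 5.1
cutter x 0.4 y 73.4 z 176.4 mm | Fx 1.7 Fy 11.0 Fz -4.2 t 50.4
```

The left lever is at its hard stop, with no motion at 11 N. Backing away and handing in.

```bash
python3 -m crank '[[0,[0.003,0,0],0],[0,[0.01,0,0],0],[0,[0.02,0,0],0],[0,[0.025,0,-0.02],0],[0,[0.025,0,-0.05],0],[0,[0.025,0,-0.08],0],[0,[0.025,0,-0.1],0],[0,[0.025,0,-0.1],0]]'
python3 - <<'E'
from h import *
im=arm.read_camera("side"); t=arm.read_camera("top"); print(blobs(t,0,5),blobs(im,0,5)[1:],blobs(im,6,16,amin=50)[:1])
print(arm.job_done())
E
```

```text
t: 51.2
tool_pos: [0.5909, 0.0456, 0.2801]
tcp_rot: [3.136, -0.001, 1.474]
contact_force: [0.5, -1.1, 0.7]
opening: -0.001
grasp_force: 0.0
[([412.6, 184.2], [405, 177, 16, 15, 185]), ([320.0, 199.4], [318, 192, 5, 15, 65])] [([316.8, 173.4], [312, 169, 11, 9, 58]), ([285.9, 188.8], [281, 185, 11, 8, 40])] [([300.9, 199.3], [292, 190, 19, 20, 225])]
the job is handed in; nothing more can be done
None
```

I handed the job in at about 51 s: the orange cassette is in the bay and both levers are swung in to their stops, but early in the left swing my push briefly read about 17 N (12.9 N inward, 11.5 N vertical), over the 12 N limit; the camera was too coarse to confirm the last millimetre of seating at the left end.

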